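Turn a print sample over in its tipping tray

ROBOT

A 7-joint arm with a two-finger parallel gripper is mounted at the origin on a cart in front of the work surface, level with it; the furniture and walls round the work are solid. World frame = base frame: x ahead of the robot, y to its left, z up, the work surface at z = 0. Lengths are in mm, angles in rad, forces in N, time in s.
With the tool pointing down it reaches from about 425 to 1025 mm from the base axis. Payload 9.4 kg.
Tool frame: the origin (TCP) lies midway between the tips of the shut fingers; the grasp point (between the pads) lies 19 mm behind it (manip.grip_depth is the distance from the TCP to the grasp point, in mm); z points along the fingers, x is the direction in which the jaws open and shut, and the axes are right-handed (so a half turn about z gives the same grasp; the last joint's range is limited). The gripper opens to 93 mm and grips with 3 to 60 N. Pads are 15 mm wide; open, the fingers measure 128 mm over their backs; the gripper's body (75 mm by 188 mm) begins 65 mm behind the grasp point.
Start: joints at [-1.305, 0.599, -0.003, 1.599, 0.002, 0.943, -0.08], TCP at [243.696, 682.815, 218.618] pointing down, gripper open.
Joint ranges: [-2.57, 2.57], [-0.35, 1.97], [-1.29, 1.29], [0.11, 2.56], [-1.05, 4.19], [0.11, 1.86], [-2.63, 2.63]. Speed limits (rad/s): [2.22, 2.22, 3.01, 3.01, 3.14, 3.14, 3.14].

INTERFACE

Orientations are given as a unit quaternion [w, x, y, z].
In Python, from cell import manip gives the robot as it stands. The module is installed in compiled form; this text tells all that it offers.
- The arm moves only by the shell command python3 -m inch 'ROWS' [FORCE]. ROWS is JSON, a list of rows, each an object of numbers: "jaw": the gripper's target within -1 to 1 (fully open at 1, half-way at 0, shut at -1); "tx", "ty", "tz": the shift along the tool's x, y, z in mm; "rx", "ry", "rz": the turn, a rotation vector about the tool's x, y, z in rad. A call has 1 to 20 rows; each row shifts and turns the pose as measured when the row begins, along the tool's axes as they then stand; what a row does not reach is not made up. A row lasts 1/10 s, in which the tool goes at most 50 mm and 8.59 degrees, less where a joint would pass 70% of its speed; a pose out of reach is approached as far as the arm can. A call with a gripper value outside its range is refused whole. The fingers move at their own pace and stop on an object; FORCE is the grip in N (left out, the last holds). Time passes only in rows, so rows that do not move let the fingers close. It gives the time, the measured TCP pose, the force and the opening at its end, in the units of the state.
- manip.state(): the state, without advancing time (a new reading comes with each control period).
- manip.grab_frame(name): name is "scene" or "top"; returns (picture, depth): 384x512x3 uint8, red, green, blue; 384x512 float32, mm along the optical axis (not along the pixel's ray), 0 where there is no reading.
- manip.camera_model(name): a dict with "vfov" (degrees; the focal length in pixels is half the picture's height over the tangent of half this angle, whatever the lens; pixels are square), "cx", "cy" (the principal point, pixels), "camera_from_world" (4x4, takes a point from world to camera coordinates). Camera axes: x right, y down, z forward; pixel columns grow to the right and rows downward; lengths in mm; the calibration is good to about 2 mm. A picture is of the moment at which its call begins. camera_model takes no time and is no camera call.
- manip.finish_job(): hands the job in, once; it reports no verdict.
The state is a dict: "time": time; "joint_pos": joint angles; "qvel": joint speeds; "joint_efforts": joint torques, N m; "tcp_pos": TCP position; "tcp_rot": TCP orientation; "contact_force": force on the tool from outside, world axes, zero at the start; "ft_torque": the same for the moment, N m; "finger_gap": finger opening in mm.
Only numpy, scipy, OpenCV 4.12 (cv2) and the standard library are available. Lean on these libraries where they do the work, as an engineer would, in place of code of your own. Each camera call takes 0.05 s, during which the arm holds its last target.

TASK

Two small tipping trays on the table each hold a colour sample tile. One tile still shows its orange printed face: swing that tray by its steel bar right over until it rests on its far stop, so that the tile slides and tumbles onto its printed face and lies with its white back up in the tray, ready for mounting tape. Do not touch that tile with the robot, and leave the other tray, whose tile already shows white, as it is.

Things in the scene. Friction and masses are not known exactly. Their poses are not given: they have to be found in the camera images.
- tray_1 (a joint): Hinge (rad) of the grey tray with the orange-up tile: 0 at the start, 2.0 at the far stop. Two pans, 64 mm wide inside, meet at the hinge at 65 degrees. At 0 the long one (83 mm, holds the tile) lies level towards the robot, the short one (63 mm) stands behind; at 2.0 the short one lies level on the far side. Turns freely, 0.3 kg; let go below 1.2 it falls back, above 1.3 it falls on over.
- tray_1_bar (a point): Middle of that tray's round steel grip bar, parallel to the hinge: 10 mm thick, 75 mm free between its arms; turns with the tray. At the start it is on the robot's side, 128 mm from the hinge line horizontally and 26 mm above it (71 mm above the table), 40 mm clear of the pan's end. Fingers may keep pointing down while the bar turns between them. Lifts with about 1.5 N.
- tray_1_hinge (a point): Middle of that tray's hinge line, fixed, 45 mm above the table, at the inner corner where the two pans' floors meet. y along the hinge, x level from the bar's starting side to the far side, z up. The aluminium stand round it is fixed: 165 mm along x, 110 mm along y, side posts 60 mm high.
- orange_up_tile: Square sample tile, 50 x 50 x 8 mm, about 30 g, loose in the long pan, centre about 50 mm from the hinge line. Orange face with three black bars, white back. Origin at the centre of the white back (underneath at the start); z points out of the orange face: up at the start, down when turned over. It tumbles onto the short pan once the tray is about 1.8 rad over.
- tray_2 (a joint): Hinge (rad) of the other tray, alike in every way but that its tile already shows white: 0 at the start, to stay there.
Mind the look-alikes: they are no part of the job. Leave any turquoise look-alike of the part that bears tray_2 alone.

How it is judged:
By the outcome, as a careful person would: the job done as asked, in the order asked, and still so for the second after the job is handed in, with the robot touching nothing.
It also fails if it takes over 42 s, if anything falls off the work surface, if the arm or the gripper's body presses on something with over 40 N, if the wrist force passes 120 N, or if a joint passes its speed limit or range.

## Working session

There is one attempt and no reset: what is moved stays moved. The work goes in short steps, Python scripts to look and compute and a shell command to move; the robot and the scene stay as the last step left them, time stands still between calls to the robot, and variables do not carry over. Pictures are saved under pics/ and viewed, and the job is handed in when it is done.

```bash
mkdir -p pics; cat > h.py <<'E'
import numpy as np,cv2
from cell import manip
def grab(n,tag):
    p,d=manip.grab_frame(n); cv2.imwrite(f'pics/{tag}.png',cv2.cvtColor(p,cv2.COLOR_RGB2BGR)); np.savez(f'{tag}.npz',p=p,d=d); return p,d
def cam(n):
    m=manip.camera_model(n); f=192/np.tan(np.radians(m['vfov'])/2); return m,f,np.linalg.inv(np.array(m['camera_from_world']))
def pt(n,u,v,d):
    m,f,T=cam(n); return (T@np.array([(u-m['cx'])/f*d,(v-m['cy'])/f*d,d,1]))[:3]
def ray(n,u,v,z):
    m,f,T=cam(n); o=T[:3,3]; r=T[:3,:3]@np.array([(u-m['cx'])/f,(v-m['cy'])/f,1]); return o+r*(z-o[2])/r[2]
def proj(n,P):
    m,f,T=cam(n); c=np.array(m['camera_from_world'])@np.append(P,1); return c[0]/c[2]*f+m['cx'],c[1]/c[2]*f+m['cy']
E
python3 - <<'E'
from h import *
for n in('scene','top'):
    grab(n,n+'0'); m,f,T=cam(n); print(n,m['vfov'],m['cx'],m['cy'],T.round(3))
s=manip.state(); print(s['time'],s['tcp_pos'],s['tcp_rot'],s['finger_gap'],manip.grip_depth)
E
```

```text
scene 49.816367728593434 253.97041244496575 189.84512431111278 [[-7.450000e-01 -3.620000e-01  5.600000e-01 -4.156080e+02]
 [-6.670000e-01  4.160000e-01 -6.180000e-01  1.211501e+03]
 [-9.000000e-03 -8.340000e-01 -5.510000e-01  1.002466e+03]
 [ 0.000000e+00  0.000000e+00  0.000000e+00  1.000000e+00]]
top 50.893272065667134 250.13742447797742 189.39951347061648 [[-1.600000e-02 -9.920000e-01  1.280000e-01  3.436100e+02]
 [-1.000000e+00  1.400000e-02 -1.600000e-02  2.232690e+02]
 [ 1.400000e-02 -1.280000e-01 -9.920000e-01  1.379009e+03]
 [ 0.000000e+00  0.000000e+00  0.000000e+00  1.000000e+00]]
0.1 [243.5308328  682.42492837 217.84836436] [ 4.47484768e-04  8.17320277e-01  5.76183201e-01 -5.32466548e-04] 93.08222998673072 18.8
```

```bash
ls pics
```

```text
scene0.png
top0.png
```

View pics/scene0.png

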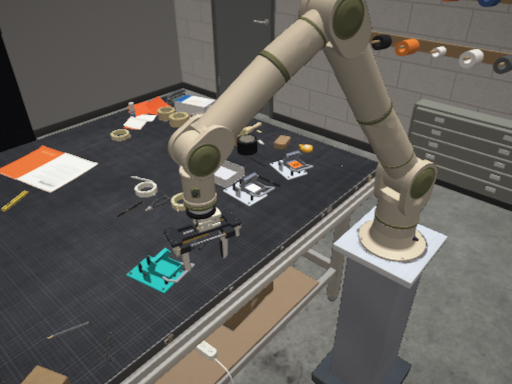

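View pics/top0.png

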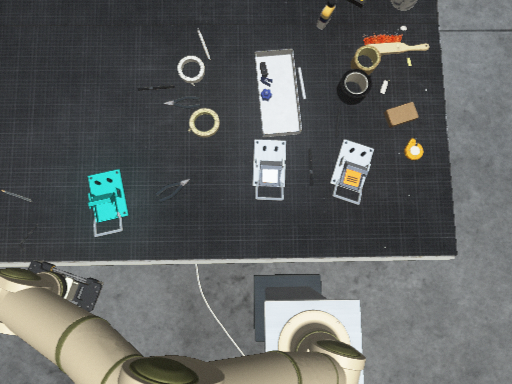

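```bash
python3 - <<'E'
from h import *
p=cv2.imread('pics/top0.png'); cv2.imwrite('pics/topc.png',cv2.resize(p[125:215,240:390],None,fx=5,fy=5,interpolation=cv2.INTER_CUBIC))
p=cv2.imread('pics/scene0.png'); cv2.imwrite('pics/scc.png',cv2.resize(p[135:215,210:330],None,fx=6,fy=6,interpolation=cv2.INTER_CUBIC))
P=np.load('top0.npz'); hsv=cv2.cvtColor(P['p'],cv2.COLOR_RGB2HSV)
m=cv2.inRange(hsv,(8,150,120),(22,255,255)); m[:, :300]=0;m[:,380:]=0;m[:150]=0;m[210:]=0
c=max(cv2.findContours(m,0,2)[0],key=cv2.contourArea); r=cv2.minAreaRect(c);print(r, 'tile on z 53:',ray('top',*r[0],53), P['d'][int(r[0][1]),int(r[0][0])], pt('top',*r[0],P['d'][int(r[0][1]),int(r[0][0])]))
E
```

```text
((351.6470947265625, 177.4117889404297), (14.067066192626953, 14.55213737487793), 14.03624439239502) tile on z 53: [ 550.57209491 -137.05132998   53.        ] 1347.5951 [ 550.65685374 -137.19889526   52.45694764]
```

View pics/topc.png

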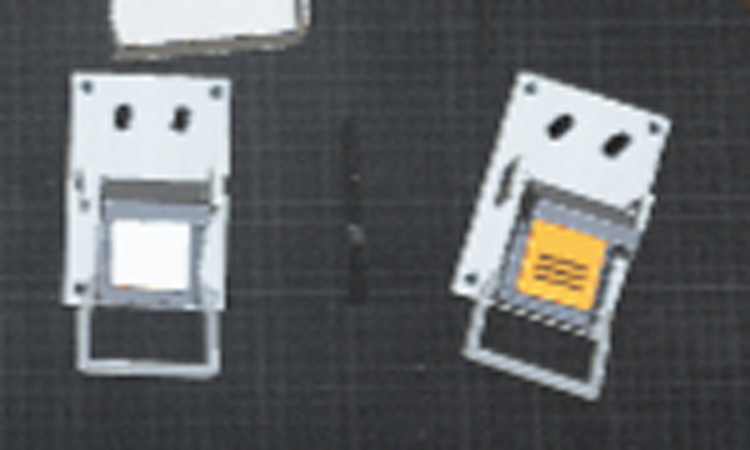

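View pics/scc.png

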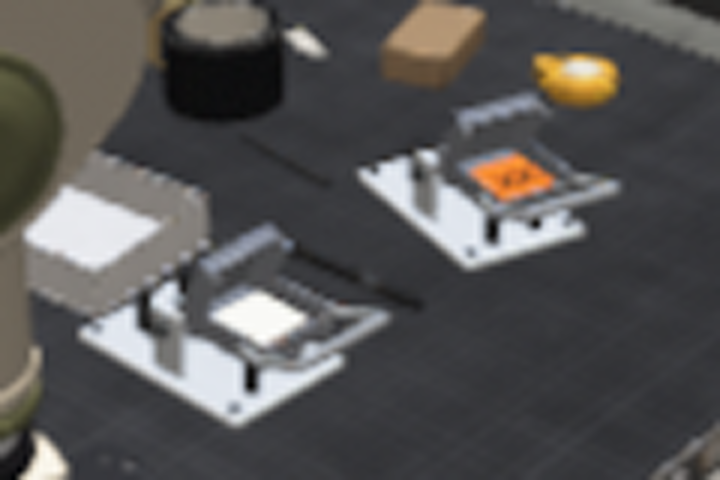

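The candidates are the grey tray with the orange tile at top (352,177), the grey tray with the white tile at (270,172) and the turquoise look-alike at (107,200). The crop confirms that the one at (352,177), with three black bars on an orange face, is tray_1. Its bar runs from about (334,195) to (359,203).

```bash
python3 - <<'E'
from h import *
P=np.load('top0.npz');p=P['p'];d=P['d']
g=p.astype(int).max(2)
m=np.zeros(g.shape,np.uint8); 
v,u=np.mgrid[0:384,0:512]
pts=np.array([pt('top',a,b,d[b,a]) for b in range(130,215) for a in range(325,385)]); uv=[(a,b) for b in range(130,215) for a in range(325,385)]
z=pts[:,2]
gv=np.array([g[b,a] for a,b in uv]);V=np.array([b for a,b in uv])
uv=np.array(uv)
# plate + everything: bright
sel=(gv>130)
M=np.zeros((384,512),np.uint8); M[uv[sel][:,1],uv[sel][:,0]]=255
c=max(cv2.findContours(M,0,2)[0],key=cv2.contourArea); r=cv2.minAreaRect(c); print('bbox',r)
cand=[(q,zz) for q,zz,s in zip(uv,z,sel) if s and q[1]>=192]
for b in range(190,208): print(b,''.join('%4d'%(g[b,a]) for a in range(330,364,1)))
# plate corners z~5
for n,q in dict(farL=(522,75),farR=(668,122),nearL=(456,292),barL=(466,353),barR=(596,395)).items():
    a,b=240+q[0]/5-.4,125+q[1]/5-.4
    print(n,a,b,ray('top',a,b,71 if 'bar' in n else 6).round(1), pt('top',a,b,d[int(round(b)),int(round(a))]).round(1))
E
```

```text
Traceback (most recent call last):
  File "h.py", line 8, in pt
    m,f,T=cam(n); return (T@np.array([(u-m['cx'])/f*d,(v-m['cy'])/f*d,d,1]))[:3]
          ~~~^^^
  File "h.py", line 6, in cam
    m=manip.camera_model(n); f=192/np.tan(np.radians(m['vfov'])/2); return m,f,np.linalg.inv(np.array(m['camera_from_world']))
ValueError: time passes only in moves, steps and waits
```

```bash
sed -i 's/^def cam/import functools\n@functools.cache\ndef cam/' h.py; python3 - <<'E'
from h import *
P=np.load('top0.npz');p=P['p'];d=P['d']
g=p.astype(int).max(2)
for b in range(190,208): print(b,''.join('%4d'%(g[b,a]) for a in range(330,364,1)))
print('z')
for b in range(190,208): print(b,''.join('%4d'%(pt('top',a,b,d[b,a])[2]) for a in range(330,364,1)))
for n,q in dict(farL=(522,75),farR=(668,122),nearL=(456,292),barL=(466,353),barR=(596,395)).items():
    a,b=240+q[0]/5-.4,125+q[1]/5-.4
    print(n,a,b,ray('top',a,b,71 if 'bar' in n else 6).round(1), pt('top',a,b,d[int(round(b)),int(round(a))]).round(1))
E
```

```text
190   53  59  65  82 153 187 133  57  56  52  51  59  63  61  59  58  62  59  59  63  67  77 144 172 105  79 126 139 168 204 198 166  71  59
191   53  60  56 114 181 174  97  54  55  54  60  60  61  64  55  58  64  59  56  61  61  58  54  57  75 140 171 129 163 199 197 168  69  54
192   55  59  62 124 197 168  63  57  54  59  58  58  64  61  56  60  61  59  55  60  65  58  57  56  62  63  58  97 159 189 192 169  55  54
193   56  64  68 135 201 174  65  56  55  60  56  60  63  63  60  62  67  65  59  60  65  67  64  59  62  59  61  62  63 127 197 176  57  61
194   59  60  87 148 193 164  93  82  69  60  58  54  61  61  56  57  63  66  59  58  62  58  54  56  59  53  58  57  67 140 207 185  63  54
195   54  56 111 172 198 200 210 198 127  92  74  66  61  59  52  57  61  59  57  55  62  54  54  53  55  57  57  53  81 149 190 133  63  55
196   53  58  66 115 175 186 194 195 200 203 182 131  95  80  68  61  63  64  56  61  62  52  53  55  57  56  54  59 107 174 180  96  61  53
197   59  60  64  57  59  90 137 174 185 195 196 197 201 182 131  88  83  74  58  58  64  62  56  60  55  66  55 
[... 3594 characters left out ...]
2   1   0   2  -4  -1   01379   1   0   0  -4  -2   2  -1   1  -2  -1   0  -3  -1  -1   1  -1  -1  -3
206    2   1  -3   5  -4   2  -1   2   0  -1   0   0   3  -2   4  -7  -2   3  -2  -2   3  -6   0  -1  -1   1  -3   4  -3   2  -2   0  -1  -1
207   -1   1   0  -1  -1  -21379   0   0  -1   2   1  -1  -3  -2   0  -1  -2  -3  -4   3   1  -4  -3  -2   0   1  -1  -5  -3   0   1   1  -2
farL 344.0 139.6 [ 692.1 -129.5    6. ] [ 691.1 -128.4   10.2]
farR 373.20000000000005 149.0 [ 657.2 -230.2    6. ] [ 656.9 -229.8    7.2]
nearL 330.8 183.0 [539.4 -76.7   6. ] [539.4 -76.6   6.5]
barL 332.8 195.2 [489.7 -67.4  71. ] [489.7 -67.4  71. ]
barR 358.8 203.6 [ 460.9 -151.4   71. ] [ 460.6 -150.5   74. ]
```

```bash
python3 - <<'E'
from h import *
P=np.load('top0.npz');g=P['p'].astype(float).max(2)-60
us=np.arange(338,355); vs=[]
for a in us:
    c=195.5+(a-334)*.31; b=np.arange(int(c)-3,int(c)+7); w=np.clip(g[b,a],0,None); w[w<20]=0; vs.append((w*b).sum()/w.sum())
k=np.polyfit(us,vs,1); print(k,np.abs(np.polyval(k,us)-vs).max())
A=ray('top',338,np.polyval(k,338),74);B=ray('top',355,np.polyval(k,355),74)
d1=(A-B)[:2];d1/=np.linalg.norm(d1); print('bar dir',d1,np.degrees(np.arctan2(-d1[0],d1[1])))
# plate edges
fl,fr,nl=[np.array(x) for x in([692.1,-129.5],[657.2,-230.2],[539.4,-76.7])]
for e in((fl-fr),(fl-nl)): print(np.linalg.norm(e),e/np.linalg.norm(e))
# arm edge pixels along bar rows: outer ends
L=np.array([489.7,-67.4]);R=np.array([460.9,-151.4]);print('barlen',np.linalg.norm(L-R),(L+R)/2)
tile=np.array([550.6,-137.05])
xh=np.array([d1[1],-d1[0]]); print('xh',xh)
# along y via plate mid, bar mid
yh=d1
print('y coords: bar',yh@((L+R)/2),'tile',yh@tile,'platefar',yh@(fl+fr)/2,'nearL-55',yh@nl-55)
bx=xh@((A+B)[:2]/2); print('x coords: bar',bx,'hinge',bx+128,'tile',xh@tile,'exp',bx+78,'plate',xh@fl,xh@nl)
yc=yh@((L+R)/2); print('bar pt',xh*bx+yh*yc,'hinge',xh*(bx+128)+yh*yc)
from scipy.spatial.transform import Rotation as R_
q=manip.state()['tcp_rot'];print(R_.from_quat([q[1],q[2],q[3],q[0]]).as_matrix().round(3))
E
```

```text
[ 0.33537109 82.94601401] 0.10471168636425432
bar dir [0.33557352 0.94201402] -19.607417161630096
106.57626377388164 [0.32746504 0.9448633 ]
161.57082038536544 [ 0.9450964  -0.32679168]
barlen 88.8 [ 475.3 -109.4]
xh [ 0.94201402 -0.33557352]
y coords: bar 56.441760308204174 tile 55.66375872394375 platefar 56.97345384323273 nearL-55 53.75588137032935
x coords: bar 485.4486734606188 hinge 613.4486734606188 tile 564.6632699801914 exp 563.4486734606188 plate 695.4246736472672 533.860851034577
bar pt [ 476.23981627 -109.73479062] hinge [ 596.81761075 -152.68820117]
[[ 0.336  0.942 -0.   ]
 [ 0.942 -0.336 -0.001]
 [-0.001  0.    -1.   ]]
```

```bash
python3 -m inch '[{"jaw":-0.5,"tx":-10,"ty":45,"rz":0.08},{"jaw":-0.5,"tx":-13,"ty":45,"rz":0.08},{"jaw":-0.5,"tx":-13,"ty":45,"rz":0.08},{"jaw":-0.5,"tx":-13,"ty":45,"rz":0.08},{"jaw":-0.5,"tx":-13,"ty":45,"rz":0.08},{"jaw":-0.5,"tx":-13,"ty":45,"rz":0.08},{"jaw":-0.5,"tx":-13,"ty":45,"rz":0.08},{"jaw":-0.5,"tx":-13,"ty":45,"rz":0.08},{"jaw":-0.5,"tx":-13,"ty":45,"rz":0.08},{"jaw":-0.5,"tx":-13,"ty":45,"rz":0.08}]'
```

```text
invalid input
```

```bash
python3 -m inch '[{"jaw":-0.5,"tx":-10,"ty":45,"tz":0,"rx":0,"ry":0,"rz":0.08}]'; python3 -m inch --help | head -20
```

```text
time: 0.2
tcp_pos: [275.4, 661.5, 217.0]
tcp_rot: [-0.001, 0.837, 0.547, -0.002]
contact_force: [0.2, 0.1, -0.7]
finger_gap: 88.8invalid input: not JSON, or not a number
```

```bash
python3 -m inch '[{"jaw":-0.5,"tx":-13,"ty":45,"tz":0,"rx":0,"ry":0,"rz":0.08},{"jaw":-0.5,"tx":-13,"ty":45,"tz":0,"rx":0,"ry":0,"rz":0.08},{"jaw":-0.5,"tx":-13,"ty":45,"tz":0,"rx":0,"ry":0,"rz":0.08},{"jaw":-0.5,"tx":-13,"ty":45,"tz":0,"rx":0,"ry":0,"rz":0.08},{"jaw":-0.5,"tx":-13,"ty":45,"tz":0,"rx":0,"ry":0,"rz":0.08},{"jaw":-0.5,"tx":-13,"ty":45,"tz":0,"rx":0,"ry":0,"rz":0.08},{"jaw":-0.5,"tx":-13,"ty":45,"tz":0,"rx":0,"ry":0,"rz":0.08},{"jaw":-0.5,"tx":-13,"ty":45,"tz":0,"rx":0,"ry":0,"rz":0.08}]'
cat > plan.py <<'E'
from h import *
from scipy.spatial.transform import Rotation as R_
import sys
s=manip.state();q=s['tcp_rot'];R=R_.from_quat([q[1],q[2],q[3],q[0]]).as_matrix();p=np.array(s['tcp_pos'])
BAR=np.array([476.2,-109.7,71.]);XH=np.array([.942,-.3356,0]);YH=np.array([.3356,.942,0])
Rt=np.stack([XH,np.cross([0,0,-1.],XH),[0,0,-1.]],1)
t=np.array([float(x) for x in sys.argv[1:4]])
print('t',s['time'],'p',p.round(1),'psi',np.degrees(np.arctan2(R[1,0],R[0,0])),'gap',s['finger_gap'],'F',np.round(s['contact_force'],1),'j',np.round(s['joint_pos'],2))
print('tool shift',(R.T@(t-p)).round(1),'rotvec',R_.from_matrix(R.T@Rt).as_rotvec().round(3))
E
python3 plan.py 476.2 -109.7 140
```

```text
time: 1.0
tcp_pos: [486.4, 344.6, 212.5]
tcp_rot: [0.0, 0.97, 0.244, -0.003]
contact_force: [1.1, -0.4, -0.2]
finger_gap: 26.2
t 1.0 p [486.4 344.6 212.5] psi 28.27891162839165 gap 26.173236216474365 F [ 1.1 -0.4 -0.2] j [-0.85  0.46  0.2   1.91 -0.13  0.79 -0.09]
tool shift [-223.7  395.3   73.6] rotvec [0.002 0.006 0.836]
```

```bash
python3 -m inch '[{"jaw":-0.5,"tx":-14,"ty":46,"tz":0,"rx":0,"ry":0,"rz":0.09},{"jaw":-0.5,"tx":-14,"ty":46,"tz":0,"rx":0,"ry":0,"rz":0.09},{"jaw":-0.5,"tx":-14,"ty":46,"tz":0,"rx":0,"ry":0,"rz":0.09},{"jaw":-0.5,"tx":-14,"ty":46,"tz":0,"rx":0,"ry":0,"rz":0.09},{"jaw":-0.5,"tx":-14,"ty":46,"tz":0,"rx":0,"ry":0,"rz":0.09},{"jaw":-0.5,"tx":-14,"ty":46,"tz":0,"rx":0,"ry":0,"rz":0.09},{"jaw":-0.5,"tx":-10,"ty":40,"tz":0,"rx":0,"ry":0,"rz":0.09},{"jaw":-0.5,"tx":-5,"ty":20,"tz":0,"rx":0,"ry":0,"rz":0.06},{"jaw":-0.5,"tx":0,"ty":0,"tz":0,"rx":0,"ry":0,"rz":0}]'
python3 plan.py 476.2 -109.7 140
```

```text
time: 1.9
tcp_pos: [452.5, -17.5, 212.9]
tcp_rot: [0.002, 0.993, -0.12, -0.002]
contact_force: [0.3, 0.7, -0.3]
finger_gap: 23.8
t 1.9 p [452.5 -17.5 212.9] psi -13.728688782642982 gap 23.752032400697423 F [ 0.3  0.7 -0.3] j [-0.43  0.31  0.45  2.22 -0.21  0.66 -0.08]
tool shift [45.2 83.6 73.2] rotvec [0.005 0.004 0.103]
```

```bash
python3 -m inch '[{"jaw":-0.5,"tx":14,"ty":28,"tz":10,"rx":0,"ry":0,"rz":0.05},{"jaw":-0.5,"tx":16,"ty":30,"tz":20,"rx":0,"ry":0,"rz":0.05},{"jaw":-0.5,"tx":14,"ty":24,"tz":20,"rx":0,"ry":0,"rz":0.01},{"jaw":-0.5,"tx":0,"ty":0,"tz":15,"rx":0,"ry":0,"rz":0},{"jaw":-0.5,"tx":0,"ty":0,"tz":0,"rx":0,"ry":0,"rz":0}]'
python3 plan.py 476.2 -109.7 110
```

```text
time: 2.4
tcp_pos: [477.3, -104.9, 145.7]
tcp_rot: [0.001, 0.986, -0.168, -0.0]
contact_force: [0.4, 0.1, 0.7]
finger_gap: 23.2
t 2.4 p [ 477.3 -104.9  145.7] psi -19.39044332847763 gap 23.208892493736226 F [0.4 0.1 0.7] j [-0.18  0.46  0.39  2.22 -0.34  0.52  0.13]
tool shift [ 0.6  4.8 35.7] rotvec [0.002 0.001 0.004]
```

```bash
python3 -m inch '[{"jaw":-0.5,"tx":0,"ty":4,"tz":20,"rx":0,"ry":0,"rz":0},{"jaw":-0.5,"tx":0,"ty":1,"tz":20,"rx":0,"ry":0,"rz":0},{"jaw":-0.5,"tx":0,"ty":0,"tz":0,"rx":0,"ry":0,"rz":0}]'
python3 plan.py 476.2 -109.7 58
python3 - <<'E'
from h import *
a,_=grab('scene','s1'); b,_=grab('top','t1')
c=np.hstack([cv2.resize(a[100:220,230:350],(400,400),interpolation=2),cv2.resize(b[130:230,310:410],(400,400),interpolation=2)])
cv2.imwrite('pics/c1.png',c[:,:,::-1])
E
```

```text
time: 2.7
tcp_pos: [478.6, -105.7, 105.5]
tcp_rot: [-0.0, 0.986, -0.164, 0.0]
contact_force: [-0.5, 0.1, 0.3]
finger_gap: 23.3
t 2.7 p [ 478.6 -105.7  105.5] psi -18.930044165510207 gap 23.258143896784272 F [-0.5  0.1  0.3] j [-0.12  0.52  0.32  2.25 -0.39  0.42  0.18]
tool shift [-0.9  4.6 47.5] rotvec [-0.    -0.     0.012]
```

View pics/c1.png

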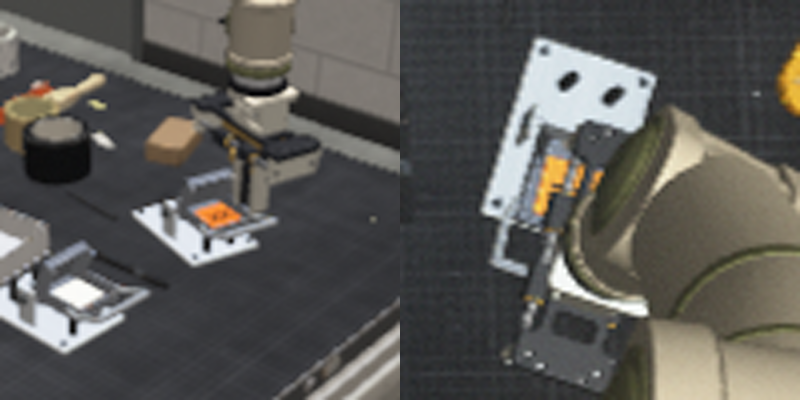

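The arm hovers over the orange tray, with the fingers above its bar (left crop about (255,190)). Both tiles are unmoved. I'm lowering next.

```bash
python3 -m inch '[{"jaw":-0.5,"tx":-1,"ty":5,"tz":14,"rx":0,"ry":0,"rz":0.01},{"jaw":-0.5,"tx":-1,"ty":2,"tz":16,"rx":0,"ry":0,"rz":0},{"jaw":-0.5,"tx":0,"ty":0,"tz":14,"rx":0,"ry":0,"rz":0},{"jaw":-0.5,"tx":0,"ty":0,"tz":5,"rx":0,"ry":0,"rz":0},{"jaw":-0.5,"tx":0,"ty":0,"tz":0,"rx":0,"ry":0,"rz":0}]'
python3 plan.py 476.2 -109.7 58
```

```text
time: 3.3
tcp_pos: [480.3, -109.2, 62.8]
tcp_rot: [-0.001, 0.986, -0.167, 0.006]
contact_force: [0.2, -1.3, -0.0]
finger_gap: 23.5
t 3.3 p [ 480.3 -109.2   62.8] psi -19.188852087406154 gap 23.53204797872581 F [ 0.2 -1.3 -0. ] j [-0.05  0.59  0.23  2.27 -0.45  0.3   0.23]
tool shift [-3.7  1.8  4.8] rotvec [-0.005 -0.011  0.007]
```

```bash
python3 -m inch '[{"jaw":-0.5,"tx":-4,"ty":2,"tz":5,"rx":0,"ry":-0.01,"rz":0},{"jaw":-0.9,"tx":-1,"ty":0,"tz":0,"rx":0,"ry":0,"rz":0},{"jaw":-1,"tx":0,"ty":0,"tz":0,"rx":0,"ry":0,"rz":0},{"jaw":-1,"tx":0,"ty":0,"tz":0,"rx":0,"ry":0,"rz":0},{"jaw":-1,"tx":0,"ty":0,"tz":0,"rx":0,"ry":0,"rz":0}]' 8
python3 plan.py 476.2 -109.7 58
```

```text
time: 3.8
tcp_pos: [479.6, -110.3, 60.6]
tcp_rot: [-0.002, 0.986, -0.166, 0.006]
contact_force: [-0.5, -0.6, -2.2]
finger_gap: 9.7
t 3.8 p [ 479.6 -110.3   60.6] psi -19.13866467060911 gap 9.668481177097705 F [-0.5 -0.6 -2.2] j [-0.04  0.6   0.22  2.27 -0.45  0.3   0.24]
tool shift [-3.4  0.6  2.5] rotvec [-0.005 -0.011  0.008]
```

```bash
cat > arc.py <<'E'
from h import *
from scipy.spatial.transform import Rotation as R_
import sys
s=manip.state();q=s['tcp_rot'];R=R_.from_quat([q[1],q[2],q[3],q[0]]).as_matrix();p=np.array(s['tcp_pos'])
XH=np.array([.942,-.3356,0]);YH=np.array([.3356,.942,0])
off=10.4
b=np.array([XH@p-615,YH@p-56.4,p[2]+off-45]); a=np.arctan2(b[2],-b[0]); print('t',s['time'],'gap',s['finger_gap'],'F',np.round(s['contact_force'],1),'rel',b.round(1),'r',np.hypot(b[0],b[2]),'theta',a-np.arctan2(26,128),'up axis',R[:,2].round(3),'psi',np.degrees(np.arctan2(R[1,0],R[0,0])))
th=a; pr=b
for i in range(int(sys.argv[1])):
    th+=float(sys.argv[2]); n=np.array([-130.6*np.cos(th),0,130.6*np.sin(th)]); d=n-pr; pr=n
    print(i,'theta %.2f'%(th-.2),(R.T@(XH*d[0]+YH*d[1]+np.array([0,0,d[2]]))).round(1))
E
python3 arc.py 10 .1
```

```text
t 3.8 gap 9.668481177097705 F [-0.5 -0.6 -2.2] rel [-126.2    0.7   26. ] r 128.88163986888847 theta 0.002621875909084914 up axis [ 0.012  0.001 -1.   ] psi -19.13866467060911
0 theta 0.10 [  1.7   0.6 -13. ]
1 theta 0.20 [  4.6  -0.  -12.2]
2 theta 0.30 [  5.8  -0.  -11.7]
3 theta 0.40 [  7.  -0. -11.]
4 theta 0.50 [  8.    0.  -10.3]
5 theta 0.60 [ 9.   0.  -9.4]
6 theta 0.70 [ 9.9  0.  -8.5]
7 theta 0.80 [10.7  0.  -7.4]
8 theta 0.90 [11.4  0.1 -6.3]
9 theta 1.00 [12.   0.1 -5.2]
```

```bash
python3 -m inch '[{"jaw":-1,"tx":2,"ty":0,"tz":-13,"rx":0,"ry":0,"rz":0},{"jaw":-1,"tx":4.5,"ty":0,"tz":-12,"rx":0,"ry":0,"rz":0},{"jaw":-1,"tx":6,"ty":0,"tz":-12,"rx":0,"ry":0,"rz":0},{"jaw":-1,"tx":7,"ty":0,"tz":-11,"rx":0,"ry":0,"rz":0}]'; python3 arc.py 8 .1
```

```text
time: 4.2
tcp_pos: [499.8, -117.5, 110.1]
tcp_rot: [-0.001, 0.986, -0.166, 0.007]
contact_force: [5.0, -1.0, -5.6]
finger_gap: 9.7
t 4.2 gap 9.709005736658748 F [ 5.  -1.  -5.6] rel [-104.8    0.7   75.5] r 129.1378656738958 theta 0.42401410692193925 up axis [ 0.015 -0.    -1.   ] psi -19.15077341229195
0 theta 0.52 [  7.1   0.7 -11. ]
1 theta 0.62 [ 9.3  0.  -9.2]
2 theta 0.72 [10.1  0.  -8.2]
3 theta 0.82 [10.9  0.1 -7.2]
4 theta 0.92 [11.6  0.1 -6.1]
5 theta 1.02 [12.1  0.1 -4.9]
6 theta 1.12 [12.5  0.1 -3.6]
7 theta 1.22 [12.8  0.1 -2.4]
```

```bash
python3 -m inch '[{"jaw":-1,"tx":7.5,"ty":0,"tz":-10.5,"rx":0,"ry":0,"rz":0},{"jaw":-1,"tx":9.5,"ty":0,"tz":-9,"rx":0,"ry":0,"rz":0},{"jaw":-1,"tx":10,"ty":0,"tz":-8,"rx":0,"ry":0,"rz":0},{"jaw":-1,"tx":11,"ty":0,"tz":-7,"rx":0,"ry":0,"rz":0},{"jaw":-1,"tx":11.5,"ty":0,"tz":-6,"rx":0,"ry":0,"rz":0}]'; python3 arc.py 12 .1
```

```text
time: 4.7
tcp_pos: [545.5, -133.4, 153.7]
tcp_rot: [-0.001, 0.986, -0.166, 0.006]
contact_force: [0.2, -0.8, -4.5]
finger_gap: 9.7
t 4.7 gap 9.709539026853333 F [ 0.2 -0.8 -4.5] rel [-56.4   1.  119.1] r 131.72784024719996 theta 0.9283302965028433 up axis [ 0.013  0.    -1.   ] psi -19.133649767318825
0 theta 1.03 [12.6  1.1 -3.8]
1 theta 1.13 [12.5  0.1 -3.6]
2 theta 1.23 [12.8  0.1 -2.3]
3 theta 1.33 [13.   0.1 -1. ]
4 theta 1.43 [13.1  0.1  0.3]
5 theta 1.53 [13.   0.1  1.6]
6 theta 1.63 [12.7  0.1  2.8]
7 theta 1.73 [12.4  0.1  4.1]
8 theta 1.83 [11.9  0.1  5.3]
9 theta 1.93 [11.3  0.1  6.5]
10 theta 2.03 [10.6  0.1  7.6]
11 theta 2.13 [9.8 0.1 8.6]
```

```bash
python3 -m inch '[{"jaw":-1,"tx":12.5,"ty":0,"tz":-4,"rx":0,"ry":0,"rz":0},{"jaw":-1,"tx":12.5,"ty":0,"tz":-3.5,"rx":0,"ry":0,"rz":0},{"jaw":-1,"tx":13,"ty":0,"tz":-2,"rx":0,"ry":0,"rz":0},{"jaw":-1,"tx":13,"ty":0,"tz":-1,"rx":0,"ry":0,"rz":0},{"jaw":-1,"tx":13,"ty":0,"tz":0.5,"rx":0,"ry":0,"rz":0},{"jaw":-1,"tx":13,"ty":0,"tz":1.5,"rx":0,"ry":0,"rz":0}]'; python3 arc.py 7 .1
```

```text
time: 5.3
tcp_pos: [617.4, -158.8, 165.1]
tcp_rot: [-0.002, 0.986, -0.166, 0.003]
contact_force: [-0.1, 0.0, 0.1]
finger_gap: 9.7
t 5.3 gap 9.74910622873293 F [-0.1  0.   0.1] rel [ 19.9   1.2 130.5] r 131.993798583398 theta 1.521440780617372 up axis [ 0.006  0.004 -1.   ] psi -19.14824157674808
0 theta 1.62 [12.6  1.3  4. ]
1 theta 1.72 [12.4  0.1  3.9]
2 theta 1.82 [12.   0.1  5.1]
3 theta 1.92 [11.4  0.1  6.3]
4 theta 2.02 [10.7  0.1  7.4]
5 theta 2.12 [9.9 0.1 8.5]
6 theta 2.22 [9.  0.1 9.4]
```

```bash
python3 -m inch '[{"jaw":-1,"tx":12.5,"ty":0,"tz":3,"rx":0,"ry":0,"rz":0},{"jaw":-1,"tx":12.5,"ty":0,"tz":4,"rx":0,"ry":0,"rz":0},{"jaw":-1,"tx":12,"ty":0,"tz":5,"rx":0,"ry":0,"rz":0},{"jaw":-1,"tx":11.5,"ty":0,"tz":6.5,"rx":0,"ry":0,"rz":0},{"jaw":-1,"tx":8,"ty":0,"tz":5.5,"rx":0,"ry":0,"rz":0},{"jaw":-1,"tx":0,"ty":0,"tz":0,"rx":0,"ry":0,"rz":0}]'; python3 arc.py 3 .03
python3 - <<'E'
from h import *
a,_=grab('scene','s2'); b,_=grab('top','t2')
c=np.hstack([cv2.resize(a[100:220,230:350],(400,400),interpolation=2),cv2.resize(b[130:230,310:410],(400,400),interpolation=2)])
cv2.imwrite('pics/c2.png',c[:,:,::-1])
E
```

```text
time: 5.9
tcp_pos: [672.5, -178.3, 138.1]
tcp_rot: [-0.003, 0.986, -0.166, -0.001]
contact_force: [-5.4, 1.9, 6.6]
finger_gap: 9.5
t 5.9 gap 9.507192583944606 F [-5.4  1.9  6.6] rel [ 78.4   1.3 103.5] r 129.7858846416429 theta 2.018631160286709 up axis [-0.002  0.006 -1.   ] psi -19.164538162762952
0 theta 2.05 [3.6 1.3 1.7]
1 theta 2.08 [3.  0.  2.5]
2 theta 2.11 [2.9 0.  2.6]
```

View pics/c2.png

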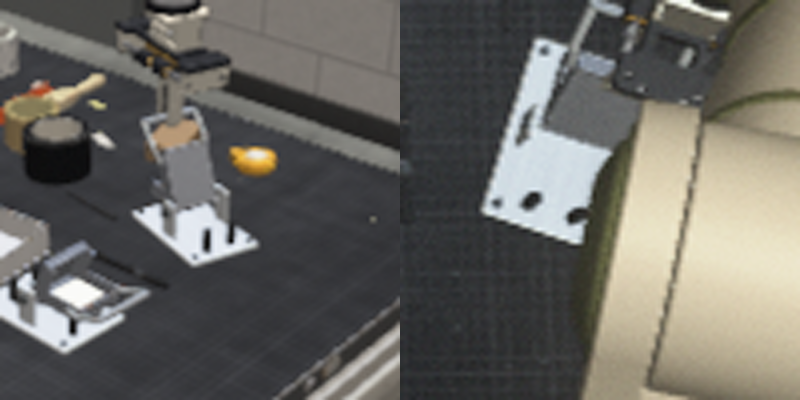

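The tray is over at its far stop: the left crop shows the pan's back at about (190,175), and the wrist reads about 8 N of contact. I'm releasing and lifting straight up.

```bash
python3 -m inch '[{"jaw":-0.55,"tx":0,"ty":0,"tz":0,"rx":0,"ry":0,"rz":0},{"jaw":-0.55,"tx":0,"ty":0,"tz":0,"rx":0,"ry":0,"rz":0},{"jaw":-0.55,"tx":0,"ty":0,"tz":0,"rx":0,"ry":0,"rz":0}]'; python3 -m inch '[{"jaw":-0.55,"tx":0,"ty":0,"tz":-10,"rx":0,"ry":0,"rz":0},{"jaw":-0.55,"tx":0,"ty":0,"tz":-20,"rx":0,"ry":0,"rz":0},{"jaw":-0.55,"tx":0,"ty":0,"tz":-25,"rx":0,"ry":0,"rz":0},{"jaw":-0.55,"tx":0,"ty":0,"tz":-30,"rx":0,"ry":0,"rz":0},{"jaw":-0.55,"tx":0,"ty":0,"tz":-30,"rx":0,"ry":0,"rz":0},{"jaw":-0.55,"tx":0,"ty":0,"tz":0,"rx":0,"ry":0,"rz":0}]'
```

```text
time: 6.3
tcp_pos: [673.5, -178.4, 137.5]
tcp_rot: [-0.003, 0.986, -0.166, -0.0]
contact_force: [-0.4, 0.8, -0.8]
finger_gap: 20.6
time: 6.9
tcp_pos: [674.6, -179.5, 260.5]
tcp_rot: [-0.002, 0.986, -0.167, 0.001]
contact_force: [0.4, -0.7, -1.0]
finger_gap: 20.7
```

Now I'll swing the arm to the left so the top camera can see.

```bash
python3 -m inch '[{"jaw":-0.55,"tx":-10,"ty":-45,"tz":-20,"rx":0,"ry":0,"rz":0},{"jaw":-0.55,"tx":-10,"ty":-45,"tz":-20,"rx":0,"ry":0,"rz":-0.08},{"jaw":-0.55,"tx":0,"ty":-45,"tz":0,"rx":0,"ry":0,"rz":-0.08},{"jaw":-0.55,"tx":0,"ty":-45,"tz":0,"rx":0,"ry":0,"rz":-0.08},{"jaw":-0.55,"tx":0,"ty":-45,"tz":0,"rx":0,"ry":0,"rz":-0.08},{"jaw":-0.55,"tx":0,"ty":-45,"tz":0,"rx":0,"ry":0,"rz":-0.08},{"jaw":-0.55,"tx":0,"ty":-45,"tz":0,"rx":0,"ry":0,"rz":-0.08},{"jaw":-0.55,"tx":0,"ty":-45,"tz":0,"rx":0,"ry":0,"rz":-0.08},{"jaw":-0.55,"tx":0,"ty":-45,"tz":0,"rx":0,"ry":0,"rz":-0.08},{"jaw":-0.55,"tx":0,"ty":-45,"tz":0,"rx":0,"ry":0,"rz":-0.08},{"jaw":-0.55,"tx":0,"ty":0,"tz":0,"rx":0,"ry":0,"rz":0}]'
python3 - <<'E'
from h import *
a,_=grab('scene','s3'); b,d=grab('top','t3')
c=np.hstack([cv2.resize(a[100:220,210:330],(400,400),interpolation=2),cv2.resize(b[110:230,270:390],(400,400),interpolation=2)])
cv2.imwrite('pics/c3.png',c[:,:,::-1])
E
```

```text
time: 8.0
tcp_pos: [672.8, 279.0, 305.6]
tcp_rot: [-0.001, 0.979, 0.203, 0.006]
contact_force: [-0.3, -0.3, -0.4]
finger_gap: 20.8
```

View pics/c3.png

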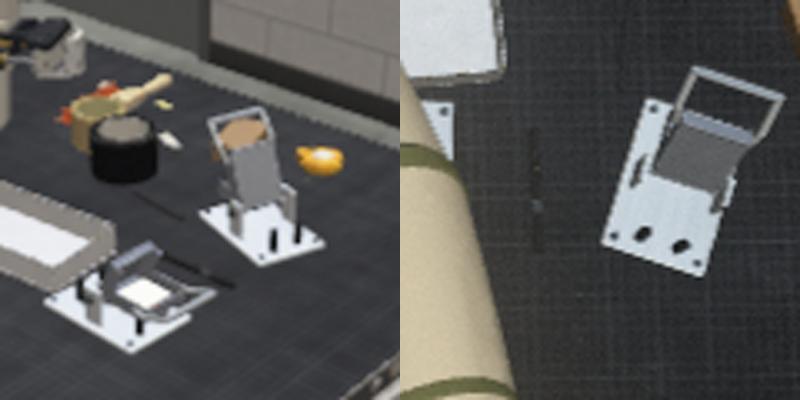

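```bash
python3 - <<'E'
from h import *
a=np.load('s3.npz')['p'];b=np.load('t3.npz');bp=b['p'];d=b['d']
c=np.hstack([cv2.resize(a[130:180,265:315],(400,400),interpolation=2),cv2.resize(bp[125:175,340:390],(400,400),interpolation=2)])
cv2.imwrite('pics/c4.png',c[:,:,::-1])
X=np.array([.942,-.3356,0]);Y=np.array([.3356,.942,0]); H=615*X+56.4*Y
for n,P in (('tile far edge',H+X*60+np.array([0,0,53])),('tile mid',H+X*32+np.array([0,0,53])),('longpan top',H+X*35+np.array([0,0,120])),('shortpan end',H+X*63+np.array([0,0,45])),('bar',H+X*77+[0,0,150.5])): print(n,proj('top',P),proj('scene',P))
E
```

```text
tile far edge (np.float64(360.88218800267396), np.float64(146.74433803239637)) (np.float64(282.21031702779425), np.float64(154.1618552632776))
tile mid (np.float64(358.50452798678066), np.float64(154.44797927721527)) (np.float64(285.3311359376467), np.float64(156.62700162012047))
longpan top (np.float64(364.632556446766), np.float64(149.0902436933373)) (np.float64(285.45921400575935), np.float64(143.70378028123514))
shortpan end (np.float64(360.4611155051394), np.float64(146.47609471195392)) (np.float64(281.8328440742436), np.float64(155.37034866221057))
bar (np.float64(371.30597997856165), np.float64(134.48336708162336)) (np.float64(280.89080445506704), np.float64(134.30384165367593))
```

View pics/c4.png

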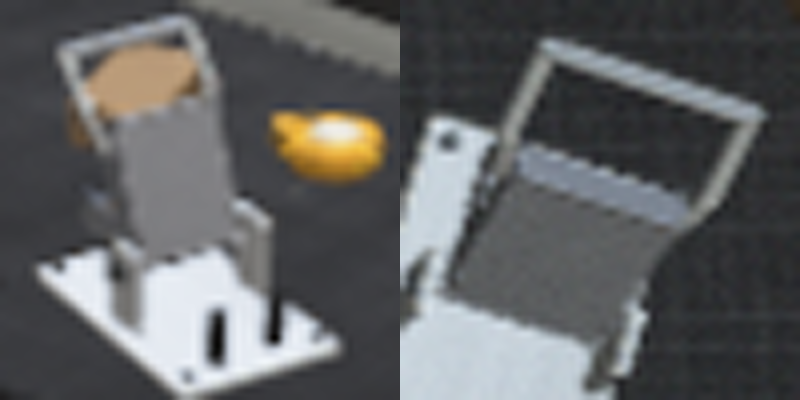

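```bash
python3 - <<'E'
from h import *
for f,(r,c) in {'s3':((130,170),(265,305)),'t3':((125,175),(340,390))}.items():
    for g in (f,):
        p=np.load(g+'.npz')['p'][r[0]:r[1],c[0]:c[1]]; h=cv2.cvtColor(p,cv2.COLOR_RGB2HSV)
        m=cv2.inRange(h,(5,90,80),(25,255,255)); v,u=np.nonzero(m); print(f,len(u),[(int(a)+c[0],int(b)+r[0]) for a,b in zip(u,v)][:12])
p=np.load('s3.npz')['p']
for v in range(148,164): print(v,[tuple(int(k) for k in p[v,u]) for u in range(273,283)])
p=np.load('t3.npz')['p'];d=np.load('t3.npz')['d']
for n in ('t0',):pass
for v in range(141,154): print(v,[(int(p[v,u].max()),int(pt('top',u,v,d[v,u])[2])) for u in range(350,358)])
E
python3 - <<'E'
import cv2
a=cv2.imread('pics/s3.png')[135:175,262:302]
cv2.imwrite('pics/c5.png',cv2.resize(a,(600,600),interpolation=cv2.INTER_LANCZOS4))
E
```

```text
s3 60 [(280, 138), (288, 138), (285, 139), (287, 139), (288, 139), (287, 140), (288, 140), (289, 140), (286, 141), (287, 141), (288, 141), (277, 143)]
t3 0 []
148 [(66, 65, 66), (75, 68, 65), (77, 67, 61), (74, 67, 62), (122, 121, 119), (124, 124, 123), (106, 106, 108), (124, 123, 127), (129, 129, 132), (129, 129, 132)]
149 [(63, 64, 68), (62, 63, 67), (63, 63, 67), (64, 64, 67), (85, 85, 86), (93, 92, 93), (92, 91, 94), (115, 115, 118), (128, 128, 131), (128, 128, 131)]
150 [(61, 62, 66), (61, 62, 67), (63, 63, 67), (62, 63, 66), (65, 66, 69), (73, 74, 76), (77, 76, 79), (107, 108, 110), (127, 127, 131), (127, 128, 131)]
151 [(62, 62, 67), (60, 61, 65), (59, 60, 64), (58, 59, 63), (61, 62, 66), (72, 72, 74), (74, 75, 77), (108, 108, 111), (129, 128, 132), (127, 128, 130)]
152 [(60, 61, 65), (59, 60, 64), (58, 59, 62), (57, 58, 62), (57, 58, 62), (68, 68, 71), (76, 76, 78), (113, 112, 116), (132, 131, 134), (127, 127, 130)]
153 [(60, 61, 65), (54, 55, 59), (66, 68, 75), (67, 69, 76), (57, 58, 62), (67, 69, 71), (76, 76, 78), (99, 99, 102), (122, 122, 125), (128, 127, 130)]
154 [(59, 
[... 2061 characters left out ...]
), (99, 112), (97, 116), (146, 121), (149, 121), (152, 124)]
147 [(109, 56), (146, 68), (81, 106), (74, 110), (84, 122), (101, 123), (133, 123), (154, 124)]
148 [(85, 60), (94, 69), (54, 98), (78, 112), (96, 122), (98, 120), (94, 119), (86, 124)]
149 [(97, 71), (61, 78), (74, 103), (104, 106), (92, 111), (97, 119), (95, 114), (99, 115)]
150 [(100, 77), (62, 89), (84, 104), (98, 110), (100, 111), (98, 108), (97, 112), (97, 114)]
151 [(56, 78), (70, 90), (97, 101), (100, 102), (93, 102), (96, 107), (101, 105), (95, 111)]
152 [(62, 86), (84, 97), (96, 103), (97, 99), (93, 98), (94, 103), (92, 107), (97, 105)]
153 [(77, 91), (98, 91), (94, 94), (93, 96), (101, 95), (95, 103), (90, 98), (91, 98)]
```

View pics/c5.png

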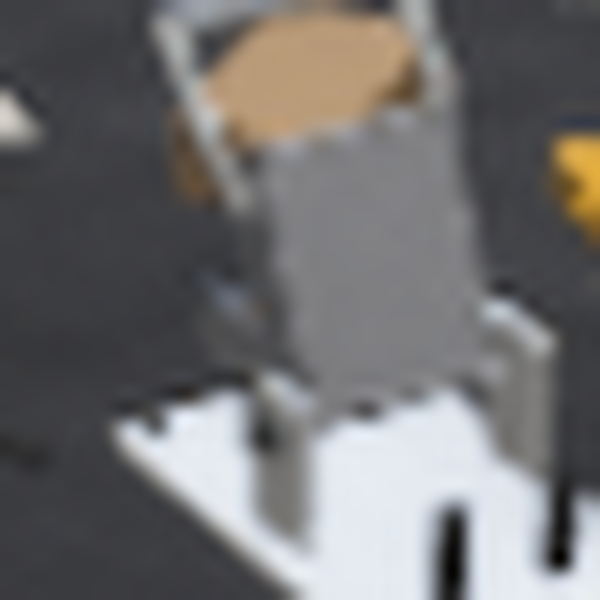

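```bash
python3 -m inch '[{"jaw":-0.55,"tx":0,"ty":0,"tz":0,"rx":0,"ry":0,"rz":0},{"jaw":-0.55,"tx":0,"ty":0,"tz":0,"rx":0,"ry":0,"rz":0},{"jaw":-0.55,"tx":0,"ty":0,"tz":0,"rx":0,"ry":0,"rz":0}]'; python3 -c "
from cell import manip
print(manip.finish_job())"
```

```text
time: 8.4
tcp_pos: [677.0, 266.3, 306.6]
tcp_rot: [0.002, 0.981, 0.195, 0.007]
contact_force: [0.8, 0.0, -0.6]
finger_gap: 20.9
the job is handed in; nothing more can be done
None
```

I swung the orange-tile tray over by its steel bar to its far stop, released it, moved the arm clear and handed the job in at 8.4 s. I could not see directly that the tile now lies white side up.

- **Tray position:** at the stop, the arm pose put the hinge at about 2.02 rad, with about 9 N of contact force. After release the bar stayed put, at top pixel (372,135) against (371,134.5) predicted for 2.0 rad.
- **Tile:** at the far stop the tilted long pan hides it from both cameras. No orange shows at the tray in either view apart from a brown block behind it. The wedge between the pans looked clear from the side, and nothing fell out. That fits a flipped tile, but it is indirect evidence. The robot never went near the tile.
- **Other tray:** the scene camera shows it still level with its white tile. In the last top picture the arm covered most of it, so I did not check it from above.
- **One disagreement:** the closed fingers put the bar about 3 mm further along than the camera measurement. I placed the hinge in between and the swing went through without trouble.

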